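# Clamp an offcut in a ratchet cramp at the right tooth

## Robot

A 7-joint arm with a two-finger parallel gripper is mounted at the origin on a cart in front of the work surface, level with it; the furniture and walls round the work are solid. World frame = base frame: x ahead of the robot, y to its left, z up, the work surface at z = 0. Lengths are in m, angles in rad, forces in N, time in s.
With the tool pointing down it reaches from about 0.425 to 0.925 m from the base axis. Payload 6.8 kg.
Tool frame: the origin (TCP) lies on the front face of the gripper's body, between the roots of the fingers; the fingertips stand 73 mm ahead of it and the grasp point (between the pads) lies 54 mm ahead of it (env.nose_length is the distance from the TCP to the fingertips, in m); z points along the fingers, y is the line along which they close (so a half turn about z gives the same grasp; the last joint's range is limited). The gripper opens to 85 mm and grips with 20 to 120 N. Pads are 22 mm wide; open, the fingers measure 114 mm over their backs; the gripper's body (76 mm by 85 mm) begins 54 mm behind the grasp point. The pads swing forward as they close: fully open they stand 13 mm farther back than shut.
Start: joints at [1.135, 0.477, 0.022, 1.555, -0.011, 1.109, -0.083], TCP at [0.217, -0.639, 0.304] pointing down, gripper open.
Joint ranges: [-2.96, 2.96], [-0.34, 2.1], [-1.41, 1.46], [0.24, 2.44], [-1.37, 4.51], [0.17, 1.92], [-2.96, 2.96]. Speed limits (rad/s): [2.39, 2.39, 3.14, 3.14, 3.14, 3.14, 3.14].

## Interface

Orientations are given as a unit quaternion [w, x, y, z].
In Python, from cell import env, kin, camera, calibration, job gives the robot as it stands. The module is installed in compiled form; this text tells all that it offers. Calls block until the motion is done:
- env.reach(position, orientation): joint-space move of the TCP to a pose.
- env.movel(position, velocity=0.15, rot=None, stop_force=None): straight line of the TCP; rot=None keeps the orientation; velocity is the mean speed in m/s. With stop_force (N) it stops when the force on the tool has changed by that much, and returns True; else False.
- env.goto_joints(angles): joint-space move.
- env.grip(opening, f_grip=None): finger opening in m; f_grip is the grip in N (None keeps the last); returns when the fingers have stopped.
- env.dwell(seconds).
- kin.inverse_kinematics(position, orientation): joint angles nearest the present ones, or None.
- env.get_state(): the state.
- camera(name): name is "side" or "top" or "wrist"; returns (picture, depth): 480x640x3 uint8, blue, green, red; 480x640 float32, m along the optical axis (not along the pixel's ray), 0 where there is no reading.
- calibration(name): a dict with "fx", "fy", "cx", "cy" (pixels), "rvec" (rotation vector, rad) and "tvec" (3), from world to camera coordinates, as OpenCV has them. Camera axes: x right, y down, z forward; pixel columns grow to the right and rows downward; lengths in m; the calibration is good to about 2 mm. The wrist camera is an equidistant fisheye: a pixel r from the principal point sees the ray r / f radians off the axis. A picture is of the moment at which its call begins: read the wrist's pose just before it. calibration takes no time and is no camera call; for the wrist camera it gives the pose at the moment of the call.
A pose or a line that the arm cannot do raises env.PlanningError and nothing moves.
- job.job_done(): hands the job in; it is judged then, once.
The state is a dict: "time": time; "qpos": joint angles; "joint_velocities": joint speeds; "joint_torque": joint torques, N m; "tcp_pos": TCP position; "orientation": TCP orientation; "force": force on the tool from outside, world axes, zero at the start; "torque": the same for the moment, N m; "opening": finger opening in m; "gripper_force": force on a finger pad.
Only numpy, scipy, OpenCV 4.12 (cv2) and the standard library are available. Lean on these libraries where they do the work, as an engineer would, in place of code of your own. Each camera call takes 0.05 s, during which the arm holds its last target. There are 200 camera calls.

## Task

Lay the short thick offcut from the left of the bench lengthwise on the bed of the ratchet cramp, between the jaw and the back plate, and let go of it. Then turn the red knob clockwise, click by click, until the pawl is caught at the tooth that leaves the jaw pressing on the offcut with about 13 N (between 9 and 18 N; one tooth is about 7 N), and let go of the knob; the jaw must never press with more than 24 N, and the other things on the bench stay where they are.

Things in the scene. Friction and masses are not known exactly. Their poses are not given: they have to be found in the camera images.
- offcut: Softwood block 45 x 120 x 45 mm, 0.08 to 0.16 kg, lying loose to the left of the cramp; origin at the centre of its underside, long side along its y, z up.
- cramp: Ratchet cramp fixed to the bench on a plywood base 120 mm (its x) by 310 mm (its y, -165 to +145 mm). Origin on the bench; the top of the ply, on which the offcut lies, is at z = 18 mm. It clamps along its y: jaw on the -y side, blue back stop on the +y side, offcut between them, long side along y, centred at x = 0. Knob spindle at x = 0, y = -108 mm.
- jaw: Jaw: blue carriage moved by the knob through a rack, 14 mm toward the cramp's +y per rad. In front of it on springs (2.6 N/mm) a dark wooden pad 52 mm wide, top at z = 50 mm, upper 5 mm sloping back. Origin at the cramp's origin when the knob is at 0. With nothing clamped the pad's face is at y = -45 mm in this frame.
- plate_face (a point): Middle of the face of the dark wooden back plate (52 mm wide, top at z = 50 mm, upper 5 mm sloping back); axes as the cramp's. The plate floats: it slides back 0 to 5 mm under about 4 N before it is home against a hard stop; how far it can still go cannot be seen. At the start 124 to 134 mm lie between pad and plate for the 120 mm offcut.
- knob_grip (a point): Point to grip, on the knob's axis 84 mm over the bench: middle of a red upright grip bar 14 mm thick, 52 mm long, from 67 to 95 mm over the bench, above a steel ratchet wheel 68 mm across whose top is at 54 mm. The frame turns with the knob; the bar is long along its y.
- knob (a joint): Knob angle, rad: 0 at the start, grows clockwise from above; 1.0 to 1.55 needed. 30 teeth: the pawl catches at multiples of 0.2094, dropping in about 0.03 past them; let go, the wheel rests on it about 0.02 short of them. It cannot turn back a tooth. Torque: 0.014 N m per N at the jaw plus about 0.01 to 0.02 of friction and drag. With the plate home the jaw gains 36 N per rad.
- pawl (a joint): Sprung brass pawl beside the wheel, rad: about 0 when dropped in behind a tooth, up to about 0.08 as it rides up over a tooth.
- tape_measure: Yellow tape measure at the back; leave alone.
- screwdriver: Black stubby screwdriver, back left; leave alone.
- nail_jar: Glass jar with nails, right; leave alone.
Not all that is in view belongs to the job. What is shaped like the offcut but turquoise is not meant.

How it is judged:
By the outcome, as a careful person would: the job done as asked, in the order asked, and still so for the second after the job is handed in, with the robot touching nothing.
It also fails if it takes over 54 s, if anything falls off the work surface, if the arm or the gripper's body presses on something with over 40 N, if the wrist force passes 120 N, or if a joint passes its speed limit or range.

## Working session

There is one attempt and no reset: what is moved stays moved. The work goes in short steps, each a Python script; the robot and the scene stay as the last script left them, time stands still between calls to the robot, and variables do not carry over. Pictures are saved under pics/ and viewed, at most 10 in all, crops included, and the job is handed in when it is done.

```bash
mkdir -p pics; ls; cat > h.py <<'E'
import numpy as np, cv2
from cell import env, kin, camera, calibration, job
def cal(n):
    c=calibration(n); R=cv2.Rodrigues(np.array(c["rvec"],float))[0]; return c,R,np.array(c["tvec"],float).ravel()
def cloud(n,d):
    c,R,t=cal(n); v,u=np.mgrid[0:480,0:640]
    P=np.stack([(u-c["cx"])/c["fx"]*d,(v-c["cy"])/c["fy"]*d,d],-1)
    W=(P-t)@R; W[d<=0]=np.nan; return W
E
python3 - <<'E'
from h import *
for n in("top","side"):
    im,d=camera(n); cv2.imwrite(f"pics/{n}0.png",im); np.save(f"{n}0.npy",d)
s=env.get_state(); print(s["time"],s["tcp_pos"],s["orientation"],s["opening"])
c,R,t=cal("top"); print(c,-R.T@t)
E
```

```text
pics
0.1 [ 0.21716859 -0.63867192  0.30300146] [-8.15399482e-04  9.86595571e-01  1.63182327e-01 -2.08484789e-04] 0.08554841575919918
{'fx': 592.6572248650269, 'fy': 592.6572248650269, 'cx': 328.7879577102094, 'cy': 235.46943415930573, 'rvec': array([ 1.65282147, -2.39325674,  0.41039312]), 'tvec': array([0.15208903, 0.51017962, 1.48325658])} [0.02616335 0.13645313 1.56976445]
```

View pics/top0.png

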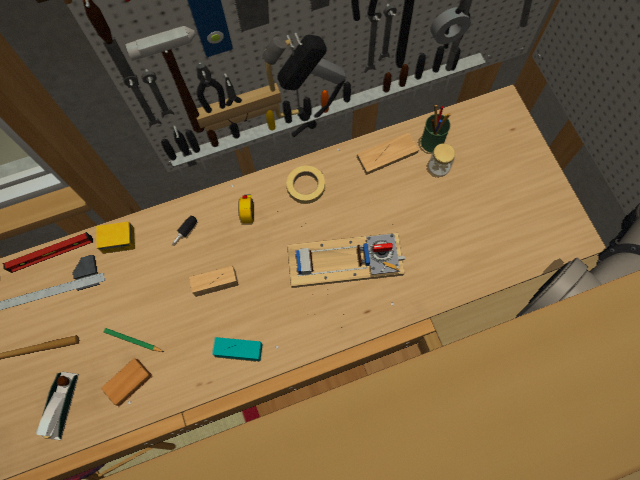

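View pics/side0.png

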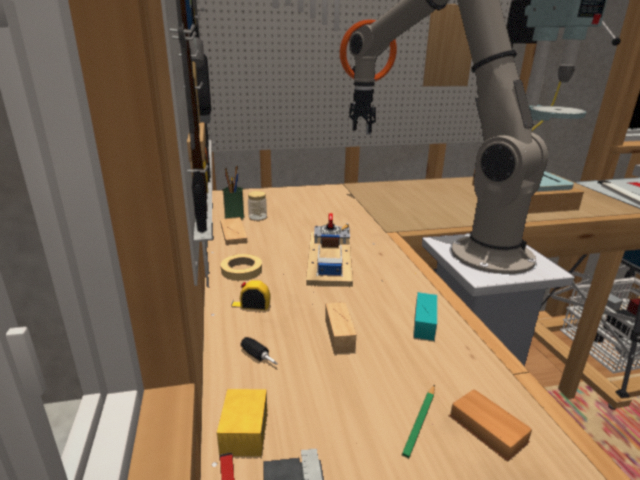

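Candidates (top image): pale softwood block (213,280), turquoise block (237,349), orange-brown block (127,382), flat board at back (388,153), yellow block (114,237). My choice is (213,280). I'll check its size and take a close crop.

```bash
python3 - <<'E'
from h import *
im=cv2.imread("pics/top0.png"); d=np.load("top0.npy"); W=cloud("top",d); np.save("W.npy",W)
for nm,(u,v),r in [("off",(213,280),32),("turq",(237,349),32),("brown",(127,382),34),("flat",(388,153),36)]:
    m=np.zeros((480,640),bool); m[v-r:v+r,u-r:u+r]=1
    z0=np.nanmedian(W[v-2:v+3,u-2:u+3,2]); m&=abs(W[...,2]-z0)<0.006
    n,l=cv2.connectedComponents(m.astype(np.uint8)); P=W[l==l[v,u]]
    print(nm,z0.round(4),cv2.minAreaRect((P[:,:2]*1000).astype(np.float32)),len(P))
b=W[300:330,300:420]; print("bench z",np.nanmedian(b[...,2]))
a=cv2.resize(im[225:300,180:260],None,fx=5,fy=5,interpolation=cv2.INTER_CUBIC)
b=cv2.resize(im[225:295,280:415],None,fx=5,fy=5,interpolation=cv2.INTER_CUBIC)
o=np.zeros((375+350,675,3),np.uint8)[:725]; o[:375,:400]=a;o[375:725]=b
cv2.imwrite("pics/crop1.png",cv2.resize(o,None,fx=.8,fy=.8))
E
```

```text
off 0.047 ((541.5125122070312, 291.1261291503906), (120.2041015625, 47.0045051574707), 85.24811553955078) 673
turq 0.046 ((344.8833923339844, 286.5274963378906), (121.00370788574219, 46.65958023071289), 64.2841796875) 780
brown 0.0307 ((1092.3214111328125, -3.5928955078125), (2822.138916015625, 943.51513671875), 39.30436325073242) 306235
flat 0.0197 ((738.3121337890625, -299.16168212890625), (70.48892974853516, 172.15957641601562), 4.398577690124512) 1046
bench z 0.0007281475545424703
```

View pics/crop1.png

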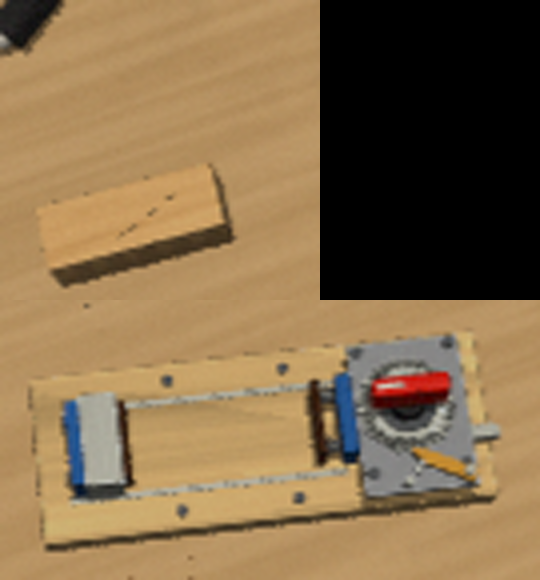

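The pale block measures 120×47×47 mm, so it is the offcut (crop centre ≈(135,225)). The crop also shows the cramp, with the red bar lying roughly along the cramp's y axis. Next is a coarse cramp pose, then a close look from above.

```bash
cat >> h.py <<'E'
def quat_down(yaw):  # tool z down, tool y along world yaw direction
    from scipy.spatial.transform import Rotation as Ro
    y=np.array([np.cos(yaw),np.sin(yaw),0]); z=np.array([0,0,-1.]); x=np.cross(y,z)
    q=Ro.from_matrix(np.stack([x,y,z],1)).as_quat(); return np.array([q[3],q[0],q[1],q[2]])
def wcloud(im,d,cal3):
    c,R,t=cal3; v,u=np.mgrid[0:480,0:640]; a=(u-c["cx"])/c["fx"]; b=(v-c["cy"])/c["fy"]
    r=np.hypot(a,b)+1e-9; k=np.tan(np.minimum(r,1.4))/r
    P=np.stack([a*k*d,b*k*d,d],-1); W=(P-t)@R; W[(d<=0)|(r>1.3)]=np.nan; return W
E
cat > a.py <<'E'
from h import *
W=np.load("W.npy"); m=np.zeros((480,640),bool); m[225:300,280:415]=1
z=W[...,2]; m&=(z>.012)&(z<.09)
n,l,st,_=cv2.connectedComponentsWithStats(m.astype(np.uint8)); k=1+np.argmax(st[1:,4])
r=cv2.minAreaRect((W[l==k][:,:2]*1000).astype(np.float32)); print(r)
c=np.array(r[0])/1000
im=cv2.imread("pics/top0.png").astype(int); red=(im[...,2]>150)&(im[...,1]<60)&(im[...,0]<60); red[:225]=0;red[300:]=0;red[:,:350]=0
P=W[red]; print("knob",np.nanmean(P,0),cv2.minAreaRect((P[:,:2]*1000).astype(np.float32)))
s=env.get_state(); from scipy.spatial.transform import Rotation as Ro
q=s["orientation"];print(Ro.from_quat([q[1],q[2],q[3],q[0]]).as_matrix().round(2))
c_,R,t=cal("wrist"); print("cam-tcp world",-R.T@t-s["tcp_pos"],R.round(2))
for yaw in (0,np.pi,np.pi/2,-np.pi/2): print(yaw,kin.inverse_kinematics([c[0],c[1],.3],quat_down(yaw)))
E
python3 a.py
```

```text
((475.59014892578125, -66.67987060546875), (315.9035949707031, 123.29444122314453), 75.70866394042969)
knob [ 0.45121786 -0.1618926   0.09657007] ((453.1229553222656, -159.4215545654297), (48.01637268066406, 13.627887725830078), 76.6917724609375)
[[ 0.95  0.32 -0.  ]
 [ 0.32 -0.95  0.  ]
 [-0.   -0.   -1.  ]]
cam-tcp world [0.06287902 0.02229264 0.06940751] [[ 0.32 -0.95 -0.  ]
 [-0.91 -0.31  0.26]
 [-0.25 -0.08 -0.96]]
0 [ 0.52159394  0.20816626 -0.57648282  1.98041563  0.13514462  0.99011438
 -0.11941625]
3.141592653589793 [-1.02673273  0.38390199  1.31370472  2.06215651 -0.43842637  1.02224845
 -2.63404338]
1.5707963267948966 [ 0.7294944   0.25272093 -0.82295897  1.96905965  0.21826501  1.00956175
  1.3759385 ]
-1.5707963267948966 [ 0.35891482  0.18612397 -0.39095492  1.99007974  0.08496595  0.98081727
 -1.64408521]
```

```bash
cat > b.py <<'E'
from h import *
th=np.deg2rad(75.7-90); ey=np.array([-np.sin(th),np.cos(th)]); O=np.array([.4756,-.0667])+.01*ey
p=O-.05*ey
print(kin.inverse_kinematics([*p,.3],quat_down(th)))
env.reach([*p,.3],quat_down(th)); C=cal("wrist"); im,d=camera("wrist"); cv2.imwrite("pics/w1.png",im)
W=wcloud(im,d,C); np.savez("w1.npz",W=W,im=im); s=env.get_state(); print(s["time"],s["tcp_pos"],s["force"],s["torque"])
E
python3 b.py
```

```text
[ 0.54383656  0.19390801 -0.50539178  1.98967793  0.11222081  0.98466213
 -0.26541884]
2.2583 [ 0.4657342  -0.10668338  0.29989907] [-0.78876278 -0.19997018 -0.9009747 ] [-0.01443721 -0.02657357  0.02353555]
```

View pics/w1.png

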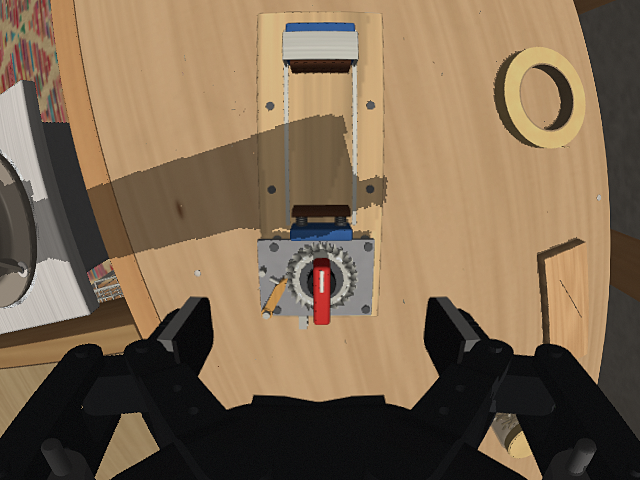

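The wrist view shows the pad at about (321,211), the plate's front edge at (320,66), the knob bar at (321,290) and the free bed between them. I'll get the numbers from the depth image.

```bash
cat > c.py <<'E'
from h import *
f=np.load("w1.npz"); W=f["W"]; im=f["im"].astype(int)
th=np.deg2rad(75.7-90); ey=np.array([-np.sin(th),np.cos(th)]); ex=np.array([np.cos(th),np.sin(th)]); O=np.array([.4756,-.0667])+.01*ey
m=np.zeros((480,640),bool); m[5:325,235:410]=1; z=W[...,2]; m&=(z>.012)&(z<.1)
n,l,st,_=cv2.connectedComponentsWithStats(m.astype(np.uint8)); k=1+np.argmax(st[1:,4])
print("base",cv2.minAreaRect((W[l==k][:,:2]*1000).astype(np.float32)), "plyz",np.nanmedian(z[130:170,300:335]),"bench",np.nanmedian(z[100:200,420:470]))
X=(W[...,:2]-O)@ex*1000; Y=(W[...,:2]-O)@ey*1000
red=(im[...,2]>120)&(im[...,1]<60)&(im[...,0]<60)&(z>.09)&(z<.1)
print("bar top (cramp mm)",cv2.minAreaRect(np.stack([X[red],Y[red]],1).astype(np.float32)),"O",O*1000)
rail=(im.min(-1)>0)
for v in list(range(16,76,3))+list(range(198,240,3)):
    print(v,[(round(float(Y[v,u]),1),round(float(z[v,u])*1000,1)) for u in (300,320,345)],im[v,320])
print("ply x edges/heights at row 160",[(round(float(X[160,u]),1),round(float(z[160,u]*1000),1)) for u in range(252,392,6)])
E
python3 c.py
```

```text
base ((478.4035339355469, -64.07072448730469), (310.99151611328125, 120.81106567382812), 75.76731872558594) plyz 0.017405588763285768 bench -0.0006388606596165199
bar top (cramp mm) ((2.140660285949707, -104.5389633178711), (12.621138572692871, 51.18982696533203), 0.35787007212638855) O [478.06999013 -57.00984269]
16 [(142.9, 15.4), (142.0, 17.1), (143.2, 14.6)] [117 160 194]
19 [(139.4, 16.1), (138.4, 18.3), (139.3, 16.4)] [117 162 195]
22 [(135.7, 17.6), (125.1, 48.0), (124.9, 49.4)] [104 112 117]
25 [(121.7, 50.1), (121.8, 49.2), (121.6, 50.8)] [147  92  55]
28 [(119.6, 48.0), (119.1, 48.9), (119.0, 49.7)] [145  91  53]
31 [(116.7, 47.9), (115.1, 52.4), (115.2, 52.8)] [151 163 168]
34 [(112.7, 51.8), (112.5, 52.0), (112.8, 51.6)] [171 182 186]
37 [(109.9, 52.0), (109.5, 52.5), (109.9, 51.8)] [170 182 184]
40 [(107.5, 50.6), (107.3, 50.6), (107.1, 51.9)] [171 182 186]
43 [(104.0, 53.2), (103.9, 52.8), (104.5, 51.2)] [176 187 189]
46 [(101.8, 51.2), (101.1, 52.9), (101.7, 51.5)] [178 190 193]
49 [(98.6, 52.9), (98.5, 52.4), (99.1, 51.0)] [172 183 185]
52 [(95.8, 53.3), (95.9, 51.9),
[... 974 characters left out ...]
 37.3)] [55 61 68]
225 [(-57.3, 39.3), (-59.3, 30.9), (-57.8, 37.5)] [45 28 12]
228 [(-58.8, 44.9), (-58.6, 46.1), (-58.8, 45.5)] [46 28 15]
231 [(nan, nan), (-60.6, 49.2), (-60.9, 48.3)] [86 54 31]
234 [(-62.9, 51.0), (-63.5, 48.8), (-63.8, 47.6)] [78 49 29]
237 [(-65.8, 50.2), (-66.1, 49.4), (-66.1, 49.6)] [145  92  54]
ply x edges/heights at row 160 [(-66.0, -0.5), (-57.2, 16.1), (-51.1, 18.1), (-45.3, 18.7), (-39.9, 16.4), (-34.0, 17.7), (-28.3, 18.5), (-22.7, 18.2), (-17.1, 16.3), (-11.4, 18.2), (-5.7, 18.4), (-0.1, 16.8), (5.5, 17.8), (11.1, 18.3), (16.8, 17.0), (22.4, 17.8), (28.1, 18.2), (33.8, 17.8), (39.6, 17.0), (45.2, 17.5), (51.1, 16.8), (56.7, 17.6), (65.8, -1.3), (71.9, -0.9)]
```

Gap is about 125.5 mm. The wrist and top cameras disagree by ~3 mm, so I'll place relative to the same camera. Next: hover over the offcut, measure, grasp and lift.

```bash
cat > d.py <<'E'
from h import *
th=np.deg2rad(85.25-90); p=np.array([.5415,.2911])
env.reach([*p,.25],quat_down(th)); C=cal("wrist"); im,d=camera("wrist"); cv2.imwrite("pics/w2.png",im)
W=wcloud(im,d,C); s=env.get_state(); tcp=s["tcp_pos"]
z=W[...,2]; m=(abs(z-.0455)<.006)&(np.hypot(W[...,0]-p[0],W[...,1]-p[1])<.09)
n,l,st,_=cv2.connectedComponentsWithStats(m.astype(np.uint8)); k=1+np.argmax(st[1:,4])
r=cv2.minAreaRect((W[l==k][:,:2]*1000).astype(np.float32)); print(s["time"],tcp,r,np.median(z[l==k]),s["force"])
np.savez("w2.npz",W=W)
E
python3 d.py
```

```text
3.8167 [0.5424217  0.28909989 0.25005996] ((544.2822265625, 291.6171875), (120.07559204101562, 45.712974548339844), 84.99858856201172) 0.044490619488215984 [-0.01510615 -0.41555912 -0.20864564]
```

```bash
cat > e.py <<'E'
from h import *
th=np.deg2rad(-5.0); p=np.array([.5430,.2914]); q=quat_down(th)
env.movel([*p,.12],.25,rot=q); print(env.movel([*p,.084],.08,stop_force=8))
env.grip(.035,40); s=env.get_state(); print(s["opening"],s["gripper_force"],s["tcp_pos"],s["force"])
env.movel([*p,.20],.2); s=env.get_state(); print(s["opening"],s["gripper_force"],s["force"])
# hover over cramp
th=np.deg2rad(75.75-90); ey=np.array([-np.sin(th),np.cos(th)]); O=np.array([.4795,-.0548])
c=O+.0196*ey
env.reach([*c,.20],quat_down(th)); env.dwell(.2); C=cal("wrist"); im,d=camera("wrist"); cv2.imwrite("pics/w3.png",im)
np.savez("w3.npz",W=wcloud(im,d,C)); s=env.get_state(); print(s["time"],s["tcp_pos"],c,s["force"],s["torque"])
E
python3 e.py
```

```text
False
0.04478517396390517 42.03575134277344 [0.54338904 0.29164962 0.084575  ] [ 1.03248464 -1.17653505  2.70352387]
0.04459612230213642 41.50895655155182 [-0.7459703   0.07434574 -1.95146229]
7.7833 [ 0.48467081 -0.03478452  0.20001543] [ 0.4843246  -0.03580307] [-0.40480759 -0.91646301 -1.40963023] [ 0.04349968 -0.07044317 -0.02793622]
```

View pics/w3.png

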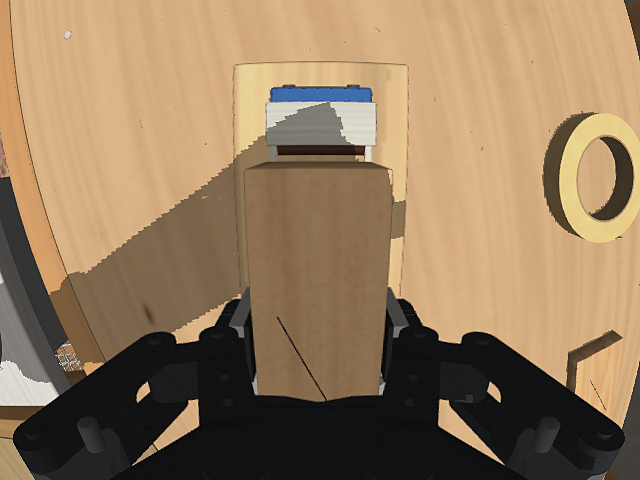

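The offcut is held squarely, its leading top edge at row ~168 (cols 245–392). The plate's dark face is at (320,150). I'll measure the offset between them.

```bash
cat > f.py <<'E'
from h import *
import sys
W=np.load(sys.argv[1])["W"]; zb=float(sys.argv[2])
th=np.deg2rad(75.75-90); ey=np.array([-np.sin(th),np.cos(th)]); ex=np.array([np.cos(th),np.sin(th)]); O=np.array([.4795,-.0548])
X=(W[...,:2]-O)@ex*1000; Y=(W[...,:2]-O)@ey*1000; z=W[...,2]*1000
b=(abs(z-zb)<5)&(abs(X)<40)&(Y<100)&(Y>20)
P=np.stack([X[b],Y[b]],1)
mid=P[abs(P[:,0])<18]; print("block top z",np.median(z[b]),"end Y",np.percentile(mid[:,1],99.5))
for lo,hi in((25,40),(45,60),(60,75)):
    s=P[(P[:,1]>lo)&(P[:,1]<hi)]; 
    if len(s): print("block x edges",np.percentile(s[:,0],[.5,99.5]))
for lo in(-15,-5,5):
    s=P[(P[:,0]>lo)&(P[:,0]<lo+10)]; print("endY",np.percentile(s[:,1],99.5))
f=(abs(X)<20)&(z>20)&(z<43)&(Y>76)&(Y<96); print("plate face",np.median(Y[f]),f.sum())
t=(abs(X)<20)&(abs(z-52)<4)&(Y>85)&(Y<130); print("stop top Y",np.percentile(Y[t],[.5,99.5]))
h=(abs(z-18)<4)&(Y>100)&(Y<150)&(abs(X)<75); print("ply x",np.percentile(X[h],[.5,99.5]),"yend",np.percentile(Y[h],99.5))
r=cv2.minAreaRect(P.astype(np.float32)); print(r)
E
python3 f.py w3.npz 161
```

```text
block top z 160.00163662399376 end Y 81.31088656588624
block x edges [-32.77520603  32.66465685]
block x edges [-22.43971302  21.90319134]
block x edges [-22.36209139  21.83345758]
endY 81.32262066656288
endY 81.28113633145378
endY 81.33957775712189
plate face 82.07774769173119 1
stop top Y [ 85.23854416 122.39554054]
ply x [-58.22161621  60.31096143] yend 146.04912133976694
((0.00092315673828125, 50.782737731933594), (61.54884719848633, 71.52892303466797), 89.97417449951172)
```

```bash
cat > g.py <<'E'
from h import *
th=np.deg2rad(75.75-90); ey=np.array([-np.sin(th),np.cos(th)]); ex=np.array([np.cos(th),np.sin(th)]); O=np.array([.4795,-.0548])
c=O+.0180*ey+.0012*ex
env.movel([*c,.155],.1,rot=quat_down(th)); env.dwell(.3); C=cal("wrist"); im,d=camera("wrist"); cv2.imwrite("pics/w4.png",im)
np.savez("w4.npz",W=wcloud(im,d,C)); s=env.get_state(); e=s["tcp_pos"][:2]-O; print(s["time"],e@ex,e@ey,s["tcp_pos"][2],s["force"])
E
python3 g.py; python3 f.py w4.npz 116
```

```text
8.7333 0.0014137049371161245 0.018005288608800962 0.15539627294028655 [-0.23414287  0.27228882 -1.42835014]
block top z 115.41643863142454 end Y 78.3803618672178
block x edges [-31.70863066  34.30979264]
block x edges [-21.06830395  23.28264805]
block x edges [-20.86430491  23.3317243 ]
endY 78.41083742094087
endY 78.34996082767647
endY 78.39124313707181
plate face nan 0
stop top Y [ 85.24261034 122.52530461]
ply x [-58.1126523   60.44456368] yend 145.7179007877614
((1.2827339172363281, 49.345333099365234), (58.683570861816406, 71.67269134521484), 89.99134063720703)
  return _methods._mean(a, axis=axis, dtype=dtype,
  ret = ret.dtype.type(ret / rcount)
```

```bash
cat > i.py <<'E'
from h import *
th=np.deg2rad(75.75-90); ey=np.array([-np.sin(th),np.cos(th)]); ex=np.array([np.cos(th),np.sin(th)]); O=np.array([.4795,-.0548])
c=O+.0185*ey+.001*ex
def pr(t):
    s=env.get_state(); e=s["tcp_pos"][:2]-O; print(t,s["time"],e@ex,e@ey,s["tcp_pos"][2],s["force"],s["torque"],s["opening"])
print(env.movel([*c,.112],.06,stop_force=6)); pr("a")
print(env.movel([*c,.1015],.02,stop_force=5)); pr("b")
E
python3 i.py
```

```text
False
a 9.6 0.001177804101965943 0.018643231510292672 0.11213956834809946 [-0.39688337 -0.19456186 -0.72865156] [-0.00215965  0.00820048  0.02722252] 0.0441987757155081
True
b 10.0917 0.0009962201089133717 0.018446597651271723 0.10248127374750601 [-1.20454111  0.5873483   5.55846581] [-0.00807584  0.17495631  0.03739858] 0.044711435602100294
```

```bash
cat > k.py <<'E'
from h import *
th=np.deg2rad(75.75-90); ey=np.array([-np.sin(th),np.cos(th)]); ex=np.array([np.cos(th),np.sin(th)]); O=np.array([.4795,-.0548])
env.grip(.07); s=env.get_state(); print(s["force"],s["time"])
c=O+.0185*ey+.001*ex
env.movel([*c,.21],.2)
k=O-.107*ey+.0005*ex
env.movel([*k,.21],.25); env.dwell(.2); C=cal("wrist"); im,d=camera("wrist"); cv2.imwrite("pics/w5.png",im); s=env.get_state(); print(s["time"],s["qpos"],(s["tcp_pos"][:2]-k)*1000,s["force"],s["torque"])
W=wcloud(im,d,C); X=(W[...,:2]-O)@ex*1000; Y=(W[...,:2]-O)@ey*1000; z=W[...,2]; i=im.astype(int)
red=(i[...,2]>100)&(i[...,1]<60)&(i[...,0]<60)&(z>.09)&(z<.1)
print("bar",cv2.minAreaRect(np.stack([X[red],Y[red]],1).astype(np.float32)))
b=(abs(z-.063)<.004)&(abs(X)<35)&(Y<100)&(Y>-50)
r=cv2.minAreaRect(np.stack([X[b],Y[b]],1).astype(np.float32)); print("block",r,np.median(z[b]))
u=np.abs(X)<15
for lo,hi,n in((.025,.043,"faces"),):
    f=u&(z>lo)&(z<hi)&(Y>-70)&(Y<95); print(n,np.histogram(Y[f],bins=np.arange(-70,96,3)))
E
python3 k.py
```

```text
[-0.09147136  0.38820444  0.4294044 ] 10.4583
12.05 [ 0.74630493  0.3512989  -0.64072747  2.06452825  0.2867031   0.8135588
 -0.311219  ] [0.29323591 1.27011743] [-0.95847521 -0.81733088 -0.42866809] [-0.03396414  0.03321642  0.03212087]
bar ((1.593576431274414, -106.6658706665039), (50.09450149536133, 12.255990028381348), 89.69217681884766)
block ((0.7277851104736328, 4.92626953125), (45.585628509521484, 92.42444610595703), 0.10767371952533722) 0.062342991352862615
faces (array([ 0,  0, 88, 49, 35, 24, 10,  0,  1,  0,  0,  0,  0,  0,  0,  0,  0,
        0,  0,  0,  0,  0,  0,  0,  0,  0,  0,  0,  0,  0,  0,  0,  0,  0,
        0,  0,  0,  0,  0,  0,  0,  0,  0,  0,  0,  0,  0,  0,  0,  0,  0,
        0,  0,  0,  0]), array([-70, -67, -64, -61, -58, -55, -52, -49, -46, -43, -40, -37, -34,
       -31, -28, -25, -22, -19, -16, -13, -10,  -7,  -4,  -1,   2,   5,
         8,  11,  14,  17,  20,  23,  26,  29,  32,  35,  38,  41,  44,
        47,  50,  53,  56,  59,  62,  65,  68,  71,  74,  77,  80,  83,
        86,  89,  92,  95]))
```

View pics/w5.png

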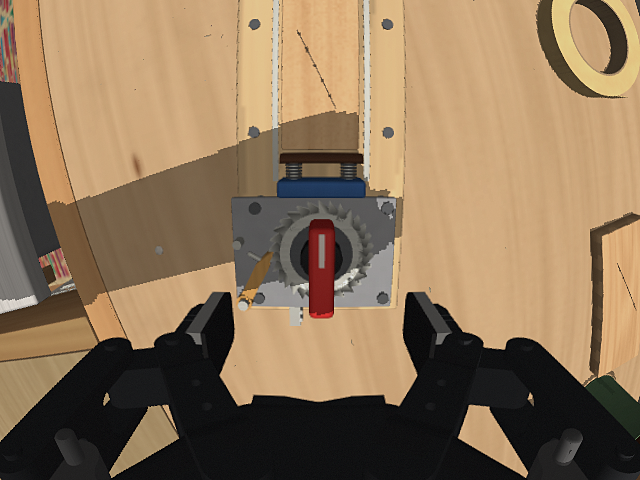

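The offcut lies on the bed between pad (row ~158) and plate, not touching the pad. The bar is at (321,268). Next I grip the knob and check centring.

```bash
cat > l.py <<'E'
from h import *
th=np.deg2rad(75.75-90); ey=np.array([-np.sin(th),np.cos(th)]); ex=np.array([np.cos(th),np.sin(th)]); O=np.array([.4795,-.0548])
k=O-.1071*ey+.0010*ex
q=quat_down(th)
env.movel([*k,.150],.2,rot=q); 
def pr(t):
    s=env.get_state(); e=s["tcp_pos"][:2]-O; print(t,s["time"],(e@ex*1000).round(2),(e@ey*1000).round(2),s["tcp_pos"][2].round(4),s["force"].round(2),s["torque"].round(3),s["opening"].round(4),s["qpos"].round(3))
pr("above")
print(env.movel([*k,.138],.05,stop_force=6)); pr("down")
env.grip(.008,50); env.dwell(.2); pr("grip")
C=cal("wrist"); im,d=camera("wrist"); cv2.imwrite("pics/w6.png",im[120:420,120:520])
W=wcloud(im,d,C); np.savez("w6.npz",W=W,im=im)
E
python3 l.py
```

```text
Traceback (most recent call last):
  File "l.py", line 8, in <module>
    pr("above")
    ~~^^^^^^^^^
  File "l.py", line 7, in pr
    s=env.get_state(); e=s["tcp_pos"][:2]-O; print(t,s["time"],(e@ex*1000).round(2),(e@ey*1000).round(2),s["tcp_pos"][2].round(4),s["force"].round(2),s["torque"].round(3),s["opening"].round(4),s["qpos"].round(3))
                                                                                                                                                                           ^^^^^^^^^^^^^^^^^^
AttributeError: 'float' object has no attribute 'round'
```

```bash
sed -i 's/s\["opening"\].round(4)/round(s["opening"],4)/' l.py; python3 l.py
```

```text
above 12.75 1.74 -107.09 0.1511 [ 0.41 -1.41 -0.64] [-0.027 -0.051  0.035] 0.0701 [ 0.693  0.445 -0.586  2.106  0.383  0.692 -0.396]
False
down 13.1417 0.71 -107.05 0.1376 [-0.6  -0.44 -0.  ] [ 0.008 -0.01  -0.019] 0.0697 [ 0.679  0.467 -0.572  2.114  0.404  0.668 -0.415]
grip 13.8917 2.0 -106.94 0.1397 [-3.77  1.17 18.52] [0.097 0.596 0.014] 0.013 [ 0.68   0.464 -0.573  2.112  0.403  0.67  -0.415]
```

View pics/w6.png

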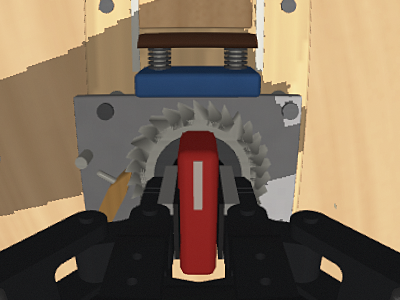

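The grip is across the bar, but 18 N upward shows the tips bear on the hub. I'll regrip 5 mm higher, re-centred in x.

```bash
cat > m.py <<'E'
from h import *
th=np.deg2rad(75.75-90); ey=np.array([-np.sin(th),np.cos(th)]); ex=np.array([np.cos(th),np.sin(th)]); O=np.array([.4795,-.0548])
k=O-.1070*ey+.0021*ex; q=quat_down(th)
def pr(t):
    s=env.get_state(); e=s["tcp_pos"][:2]-O; print(t,s["time"],(e@ex*1000).round(2),(e@ey*1000).round(2),s["tcp_pos"][2].round(4),s["force"].round(2),s["torque"].round(3),round(s["opening"],4),s["qpos"].round(3))
env.grip(.04); env.movel([*k,.1432],.05,rot=q); pr("open")
env.grip(.008,50); env.dwell(.2); pr("grip")
C=cal("wrist"); im,d=camera("wrist"); cv2.imwrite("pics/w7.png",im[120:420,120:520])
W=wcloud(im,d,C); np.savez("w7.npz",W=W,im=im)
X=(W[...,:2]-O)@ex*1000; Y=(W[...,:2]-O)@ey*1000; z=W[...,2]; i=im.astype(int)
red=(i[...,2]>100)&(i[...,1]<60)&(i[...,0]<60)&(z>.09)&(z<.1)
print("bar",cv2.minAreaRect(np.stack([X[red],Y[red]],1).astype(np.float32)))
# pads/fingers close to the bar
p=(z>.06)&(z<.115)&(abs(X-2)>8)&(abs(X-2)<14)&(Y>-140)&(Y<-70)&~red
for sgn in(-1,1):
    g=p&(sgn*(X-2)>0); print(sgn,g.sum(),np.percentile(Y[g],[1,50,95,99]), [ (lo,round(float(np.percentile(Y[g&(z>lo/1e3)&(z<(lo+5)/1e3)],98)),1)) for lo in range(65,105,5) if (g&(z>lo/1e3)&(z<(lo+5)/1e3)).sum()>5])
E
python3 m.py
```

```text
open 14.575 2.35 -106.97 0.1435 [-0.42  0.63 -0.06] [-0.025  0.026  0.042] 0.0401 [ 0.685  0.459 -0.578  2.108  0.395  0.68  -0.407]
grip 15.125 1.99 -107.02 0.1433 [-0.82  0.84  4.13] [0.085 0.435 0.042] 0.0132 [ 0.684  0.459 -0.578  2.109  0.395  0.68  -0.407]
bar ((1.36891508102417, -106.61296081542969), (13.188776016235352, 51.274044036865234), 0.0025514052249491215)
-1 956 [-115.74836485  -95.19741609  -94.10337776  -92.79748607] [(70, -94.9), (75, -94.5), (80, -94.8), (85, -94.6), (90, -94.5), (95, -94.6), (100, -94.6)]
1 736 [-99.64427451 -95.13556928 -93.80071779 -92.6912155 ] [(70, -94.8), (75, -94.6), (80, -94.8), (85, -94.8), (90, -94.6), (95, -94.7), (100, -94.4)]
```

```bash
cat > t.py <<'E'
from h import *
from scipy.spatial.transform import Rotation as Ro
th=np.deg2rad(75.75-90); ey=np.array([-np.sin(th),np.cos(th)]); ex=np.array([np.cos(th),np.sin(th)]); O=np.array([.4795,-.0548])
K=O-.1076*ey+.0018*ex
def read(n=6,dt=.025):
    T=[];F=[];A=[]
    for _ in range(n):
        s=env.get_state(); T.append(s["torque"]);F.append(s["force"]); q=s["orientation"]
        y=Ro.from_quat([q[1],q[2],q[3],q[0]]).as_matrix()[:,1]; A.append(th-np.arctan2(y[1],y[0])); env.dwell(dt)
    return s["time"],np.mean(A),np.mean(T,0),np.std(np.array(T)[:,2]),np.mean(F,0),s
def turn(a,z=.1434,n=6):
    env.reach([*K,z],quat_down(th-a)); t,A,T,sd,F,s=read(n)
    e=s["tcp_pos"][:2]-O
    print(f"t{t:.2f} cmd{a:.3f} act{A:.3f} Tz{T[2]:.3f}±{sd:.3f} j7 {s['qpos'][6]:.2f} tau7 {s['joint_torque'][6]:.3f} F{F.round(1)} T{T[:2].round(2)} xy{(e@ex*1000).round(1),(e@ey*1000).round(1)} op{s['opening']:.4f}",flush=True); return A,T[2]
E
python3 - <<'E'
from t import *
for a in(0,.12,.24,.36,.48,.6): turn(a)
E
```

```text
t15.55 cmd0.000 act-0.000 Tz-0.011±0.028 j7 -0.41 tau7 0.030 F[0.3 2.6 0. ] T[ 0.55 -0.14] xy(np.float64(1.9), np.float64(-107.1)) op0.0129
t15.95 cmd0.120 act0.116 Tz0.003±0.026 j7 -0.51 tau7 -0.009 F[ 2.6  3.3 -2.6] T[ 0.74 -0.45] xy(np.float64(2.0), np.float64(-107.2)) op0.0128
t16.35 cmd0.240 act0.235 Tz0.010±0.025 j7 -0.61 tau7 0.005 F[ 2.8  3.9 -3.9] T[ 0.86 -0.64] xy(np.float64(2.0), np.float64(-107.2)) op0.0130
t16.75 cmd0.360 act0.356 Tz-0.507±0.015 j7 -0.71 tau7 0.498 F[ 3.8  4.6 -4.8] T[ 0.92 -0.81] xy(np.float64(2.1), np.float64(-107.1)) op0.0133
t17.15 cmd0.480 act0.473 Tz0.029±0.017 j7 -0.81 tau7 -0.025 F[ 3.9  3.4 -5.5] T[ 0.81 -0.83] xy(np.float64(2.1), np.float64(-107.3)) op0.0134
t17.55 cmd0.600 act0.593 Tz-0.236±0.019 j7 -0.91 tau7 0.210 F[ 4.5  4.3 -6.1] T[ 0.84 -0.92] xy(np.float64(2.2), np.float64(-107.2)) op0.0130
```

```bash
python3 - <<'E'
from t import *
for a in np.arange(.65,1.12,.05):
    A,T=turn(a)
    if T>.14: break
E
```

```text
t17.95 cmd0.650 act0.642 Tz0.052±0.027 j7 -0.95 tau7 -0.059 F[ 4.3  3.7 -6.2] T[ 0.77 -0.9 ] xy(np.float64(2.2), np.float64(-107.3)) op0.0131
t18.35 cmd0.700 act0.692 Tz0.058±0.020 j7 -0.99 tau7 -0.061 F[ 4.5  3.7 -6. ] T[ 0.74 -0.91] xy(np.float64(2.3), np.float64(-107.3)) op0.0129
t18.75 cmd0.750 act0.742 Tz0.073±0.012 j7 -1.04 tau7 -0.062 F[ 4.1  3.1 -6.3] T[ 0.7  -0.95] xy(np.float64(2.3), np.float64(-107.3)) op0.0131
t19.15 cmd0.800 act0.792 Tz0.073±0.027 j7 -1.08 tau7 -0.061 F[ 4.3  2.8 -6.2] T[ 0.73 -0.93] xy(np.float64(2.3), np.float64(-107.4)) op0.0131
t19.55 cmd0.850 act0.842 Tz-0.006±0.020 j7 -1.12 tau7 -0.002 F[ 4.3  3.2 -6.4] T[ 0.69 -0.98] xy(np.float64(2.3), np.float64(-107.4)) op0.0132
t19.95 cmd0.900 act0.892 Tz0.077±0.042 j7 -1.16 tau7 -0.094 F[ 4.4  2.9 -6.1] T[ 0.64 -0.97] xy(np.float64(2.4), np.float64(-107.4)) op0.0133
t20.35 cmd0.950 act0.942 Tz0.113±0.017 j7 -1.21 tau7 -0.118 F[ 4.8  2.9 -6.4] T[ 0.63 -0.99] xy(np.float64(2.3), np.float64(-107.4)) op0.0133
t20.75 cmd1.000 act0.992 Tz0.148±0.026 j7 -1.25 tau7 -0.144 F[ 5.   3.  -6.4] T[ 0.61 -1.  ] xy(np.float64(2.4), np.float64(-107.5)) op0.0129
```

Torque climbs at about 0.50 N m/rad, so the plate is home. F ≈ 9 N at 0.99, which gives tooth 5 (rest at 1.027) ≈10.5 N and tooth 6 ≈18 N, too close to the limit. Go for tooth 5.

```bash
python3 - <<'E'
from t import *
for a in (1.03,1.06,1.09,1.11): turn(a,n=8)
for a in (1.08,1.06,1.045,1.03): turn(a,n=6)
E
```

```text
t21.20 cmd1.030 act1.022 Tz0.149±0.020 j7 -1.27 tau7 -0.148 F[ 4.9  2.8 -6.5] T[ 0.61 -1.01] xy(np.float64(2.4), np.float64(-107.5)) op0.0129
t21.65 cmd1.060 act1.052 Tz0.102±0.034 j7 -1.30 tau7 -0.107 F[ 5.   2.5 -7. ] T[ 0.58 -1.  ] xy(np.float64(2.4), np.float64(-107.5)) op0.0127
t22.10 cmd1.090 act1.082 Tz0.178±0.017 j7 -1.32 tau7 -0.184 F[ 4.7  2.4 -6.6] T[ 0.58 -1.  ] xy(np.float64(2.4), np.float64(-107.5)) op0.0129
t22.55 cmd1.110 act1.102 Tz0.222±0.028 j7 -1.34 tau7 -0.201 F[ 5.2  2.3 -6.7] T[ 0.54 -0.99] xy(np.float64(2.4), np.float64(-107.5)) op0.0129
t22.95 cmd1.080 act1.071 Tz0.213±0.051 j7 -1.32 tau7 -0.213 F[ 4.6  2.6 -6.6] T[ 0.55 -1.  ] xy(np.float64(2.4), np.float64(-107.5)) op0.0130
t23.35 cmd1.060 act1.052 Tz0.183±0.017 j7 -1.30 tau7 -0.182 F[ 4.7  2.3 -6.7] T[ 0.59 -1.  ] xy(np.float64(2.4), np.float64(-107.5)) op0.0134
t23.75 cmd1.045 act1.037 Tz0.104±0.026 j7 -1.29 tau7 -0.106 F[ 4.8  2.8 -6.2] T[ 0.59 -1.01] xy(np.float64(2.4), np.float64(-107.5)) op0.0131
t24.15 cmd1.030 act1.022 Tz-0.016±0.010 j7 -1.27 tau7 0.007 F[ 4.7  3.  -6.5] T[ 0.61 -1.04] xy(np.float64(2.4), np.float64(-107.5)) op0.0129
```

The torque vanishes at 1.022, so the pawl has caught at tooth 5, with a force estimate of about 10.5–13 N. Release and verify.

```bash
python3 - <<'E'
from t import *
env.grip(.045); s=env.get_state(); p=s["tcp_pos"]; print(s["force"],s["opening"])
env.movel([p[0],p[1],.22],.12); 
c=O-.06*ey
env.movel([*c,.30],.2,rot=quat_down(th)); env.dwell(.3); C=cal("wrist"); im,d=camera("wrist"); cv2.imwrite("pics/w8.png",im)
W=wcloud(im,d,C); X=(W[...,:2]-O)@ex*1000; Y=(W[...,:2]-O)@ey*1000; z=W[...,2]; i=im.astype(int)
red=(i[...,2]>100)&(i[...,1]<60)&(i[...,0]<60)&(z>.09)&(z<.1)
print("bar",cv2.minAreaRect(np.stack([X[red],Y[red]],1).astype(np.float32)))
b=(abs(z-.063)<.004)&(abs(X)<35)&(Y<110)&(Y>-50)
print("block",cv2.minAreaRect(np.stack([X[b],Y[b]],1).astype(np.float32)),np.median(z[b]),env.get_state()["time"])
for u in range(-12,13,8):
    m=(abs(X-u)<2)&(Y<-25)&(Y>-62); o=np.argsort(Y[m]); print([(int(a),int(h*1000)) for a,h in zip(Y[m][o][::8],z[m][o][::8])])
E
```

```text
[ 0.90550604 -0.1215076  -0.05733187] 0.044464096088127486
bar ((1.5276412963867188, -106.39266204833984), (50.91677474975586, 13.189815521240234), 31.164363861083984)
block ((0.5583972930908203, 25.208011627197266), (120.08168029785156, 45.376556396484375), 89.70099639892578) 0.0623838009004624 26.9083
[(-61, 32), (-56, 48), (-55, 50), (-53, 49), (-52, 49), (-51, 49), (-50, 300), (-49, 300), (-49, 300), (-49, 301), (-49, 299), (-49, 299), (-49, 300), (-49, 300), (-49, 301), (-49, 299), (-49, 302), (-49, 307), (-48, 300), (-48, 302), (-48, 299), (-48, 307), (-48, 301), (-48, 307), (-48, 313), (-48, 302), (-48, 302), (-48, 302), (-48, 49), (-48, 313), (-48, 303), (-48, 308), (-48, 302), (-48, 311), (-48, 50), (-48, 308), (-48, 301), (-48, 311), (-48, 311), (-48, 306), (-48, 308), (-48, 310), (-48, 306), (-48, 307), (-48, 304), (-48, 308), (-48, 311), (-48, 303), (-48, 309), (-48, 304), (-48, 306), (-48, 47), (-48, 305), (-47, 311), (-47, 306), (-47, 307), (-47, 310), (-47, 305), (-47, 315), (-47, 312), (-47, 307), (-47, 304), (-47, 305), (-47, 310), (-47, 306), (-47, 307), (-47, 309),
[... 9621 characters left out ...]
, (-39, 322), (-39, 329), (-39, 320), (-39, 329), (-39, 325), (-39, 325), (-39, 328), (-39, 323), (-39, 322), (-39, 329), (-39, 326), (-39, 326), (-39, 320), (-39, 329), (-39, 320), (-39, 329), (-39, 326), (-39, 327), (-39, 325), (-39, 324), (-39, 322), (-39, 325), (-39, 326), (-39, 327), (-39, 325), (-39, 322), (-39, 329), (-39, 321), (-39, 322), (-39, 326), (-39, 329), (-39, 320), (-39, 327), (-39, 328), (-39, 322), (-39, 326), (-39, 326), (-38, 321), (-38, 327), (-38, 49), (-38, 329), (-38, 327), (-38, 326), (-38, 325), (-38, 329), (-38, 328), (-38, 323), (-38, 327), (-38, 328), (-38, 327), (-38, 326), (-37, 50), (-36, 47), (-32, 63), (-31, 61), (-30, 62), (-28, 62), (-27, 63), (-26, 61)]
```

View pics/w8.png

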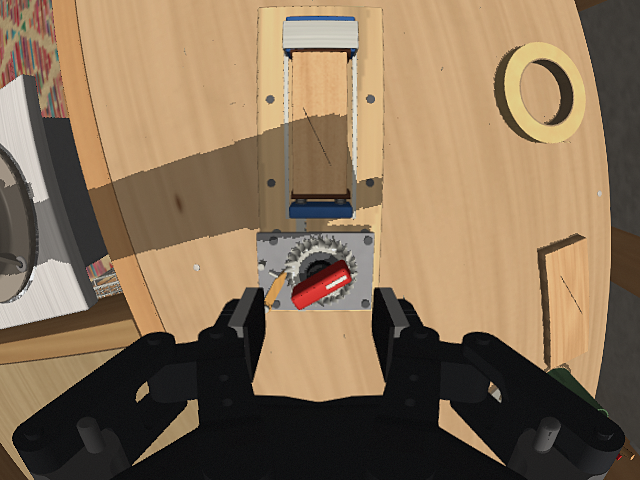

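The picture shows the offcut clamped between pad and plate (rows 50–195). The bar at (321,285) is turned 58.8° = 1.027 rad, which is the rest position of tooth 5. The pad is compressed about 5.2 mm, so about 13 N, in line with the torque estimate.

```bash
python3 -c "
from cell import job
print(job.job_done())"
```

```text
the job is handed in; nothing more can be done
None
```

I handed the job in at about 27 s of the 54 s limit: the offcut is clamped on the cramp bed with the pawl caught at tooth 5 (knob at 1.027 rad). The jaw force is an estimate: about 10.5–13 N from the turning torque and about 13 N from the pad's compression.

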